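# Make up a kiln prop in the setting tube

### The arm

A 7-joint arm with a two-finger parallel gripper is mounted at the origin on the work surface. World frame = base frame: x ahead of the robot, y to its left, z up, the work surface at z = 0. Lengths are in m, angles in rad, forces in N, time in s.
With the tool pointing down it reaches from about 0.425 to 0.825 m from the base axis. Payload 3.6 kg.
Tool frame: the origin (TCP) lies midway between the tips of the shut fingers; the grasp point (between the pads) lies 19 mm behind it; z points along the fingers, y is the direction in which the jaws open and shut (so a half turn about z gives the same grasp; the last joint's range is limited). The gripper opens to 85 mm and grips with 20 to 120 N. Pads are 22 mm wide; open, the fingers measure 114 mm over their backs; the gripper's body (76 mm by 85 mm) begins 54 mm behind the grasp point. The pads swing forward as they close: fully open they stand 13 mm farther back than shut.
Start: joints at [-1.258, 0.615, -0.013, 1.423, 0.008, 1.103, -0.04], TCP at [0.217, 0.613, 0.193] pointing down, gripper open.
Joint ranges: [-3.12, 3.12], [-0.3, 2.06], [-1.34, 1.32], [0.26, 2.42], [-1.36, 4.5], [0.01, 1.98], [-2.84, 2.84]. Speed limits (rad/s): [2.79, 2.79, 3.14, 3.14, 3.14, 3.14, 3.14].

### API

Orientations are given as a unit quaternion [w, x, y, z].
In Python, from plant import env, viewer, workorder gives the robot as it stands.
- The arm moves only by the tool send_rows, never from a script. Its argument "steps" is a list that holds one entry, the list of rows, each a list of 7 numbers: the shift along the tool's x, y, z in cm, then the turn, a rotation vector about the tool's x, y, z in rad, then the finger opening in cm, from 0 to 8.54. In form: [[[tx, ty, tz, rx, ry, rz, fingers], ...]]. A call has 1 to 5 rows; each row is the pose to reach, as a shift and turn from the pose commanded when the call began, along the tool's axes at that moment; what a row does not reach only later rows make up. A row lasts 1/12 s, in which the tool goes at most 41.7 mm and 7.16 degrees, less where a joint would pass 70% of its speed; a pose out of reach is approached as far as the arm can. A call with a gripper value outside its range is refused whole. The fingers move at their own pace and stop on an object; "squeeze" is the grip in N (left out, the last holds). Time passes only in rows, so rows that repeat a pose let the fingers close. It gives the time, the measured TCP pose, the force and the opening at its end, in the units of the state.
- env.observe(): the state, without advancing time (a new reading comes with each control period).
- viewer.snapshot(name): name is "side" or "top" or "wrist"; returns the picture (384x512x3 uint8, red, green, blue); there is no depth.
- viewer.camera_params(name): a dict with "fx", "fy", "cx", "cy" (pixels), "rvec" (rotation vector, rad) and "tvec" (3), from world to camera coordinates, as OpenCV has them. Camera axes: x right, y down, z forward; pixel columns grow to the right and rows downward; lengths in m; the calibration is good to about 2 mm. A picture is of the moment at which its call begins: read the wrist's pose just before it. camera_params takes no time and is no camera call; for the wrist camera it gives the pose at the moment of the call.
- workorder.close_job(): hands the job in, once; it reports no verdict.
The state is a dict: "t": time; "qpos": joint angles; "dq": joint speeds; "joint_efforts": joint torques, N m; "tcp_pos": TCP position; "tool_rot": TCP orientation; "wrist_force": force on the tool from outside, world axes, zero at the start; "wrist_torque": the same for the moment, N m; "gripper_width": finger opening in m.
Only numpy, scipy, OpenCV 4.12 (cv2) and the standard library are available. Lean on these libraries where they do the work, as an engineer would, in place of code of your own. Each camera call takes 0.05 s, during which the arm holds its last target.

### The job

Make up a kiln prop in the clear setting tube: put the two thick round fireclay discs into it, one flat on top of the other, so that the top of the stack comes level with the black line around the tube. Leave the thin disc lying where it is.

Things in the scene. Friction and masses are not known exactly. Their poses are not given: they have to be found in the camera images.
- disc_a: One of two identical solid cream fireclay discs, 50 mm across and 24 mm thick, 0.10 kg (0.07 to 0.14), lying flat on the table. Origin at its centre, 12 mm above the table; z is the disc's axis, pointing up.
- disc_b: One of two identical solid cream fireclay discs, 50 mm across and 24 mm thick, 0.10 kg (0.07 to 0.14), lying flat on the table. Origin at its centre, 12 mm above the table; z is the disc's axis, pointing up. Either disc may go in first.
- tube: Clear upright tube, open on top (thin white rim), on a fixed steel plate 110 x 110 x 10 mm. Inside 70 mm, outside 78 mm. Heights above the table: floor 10 mm (the plate), black line 58 mm, rim 65 mm. Discs have 10 mm room all round; fingers holding a disc by its edge stand over the tube wall and do not fit in: lower the disc's foot into the mouth and let it drop flat. Origin on the axis at table height; z up.
- thin_disc: Bystander: a disc of the same clay, 50 mm across but only 10 mm thick, flat on the table. Origin at its centre, 5 mm above the table. A hollow square prop (44 mm square, 24 mm high, same clay, not listed) stands there too. Thick discs, thin disc and prop lie in any order, two either side of the tube, centres at least 120 mm apart. A bowl 120 mm wide stands farther out.
Mind the look-alikes: they are no part of the job. Leave any blue or turquoise look-alike of the disc_a alone.

How it is judged:
By the outcome, as a careful person would: the job done as asked, in the order asked, and still so for the second after the job is handed in, with the robot touching nothing.
It also fails if it takes over 48 s, if anything falls off the work surface, if the arm or the gripper's body presses on something with over 40 N, if the wrist force passes 120 N, or if a joint passes its speed limit or range.

## Working session

There is one attempt and no reset: what is moved stays moved. The work goes in short steps, Python scripts to look and compute and a tool call to move; the robot and the scene stay as the last step left them, time stands still between calls to the robot, and variables do not carry over. Pictures are saved under pics/ and viewed, and the job is handed in when it is done.

Besides the shell and the picture viewer there is one more tool, called after "Call:" as a command line: name --argument value ..., lists and objects as JSON in quotes. send_rows: Moves the arm, as the interface text tells. Its arguments: {"type":"object","properties":{"steps":{"type":"array"},"squeeze":{"type":"number"}},"required":["steps"]}

```bash
ls; mkdir -p pics; cat > h.py <<'E'
import numpy as np, cv2
from plant import env, viewer, workorder
def snap(name,fn):
    p=viewer.camera_params(name); im=viewer.snapshot(name)
    cv2.imwrite('pics/'+fn,cv2.cvtColor(im,cv2.COLOR_RGB2BGR)); return im,p
def ray(p,u,v,z):
    R=cv2.Rodrigues(np.array(p['rvec'],float))[0]; t=np.array(p['tvec'],float).ravel()
    d=R.T@np.array([(u-p['cx'])/p['fx'],(v-p['cy'])/p['fy'],1]); c=-R.T@t
    return c+d*(z-c[2])/d[2]
def proj(p,X):
    K=np.array([[p['fx'],0,p['cx']],[0,p['fy'],p['cy']],[0,0,1.]])
    return cv2.projectPoints(np.array(X,float).reshape(-1,1,3),np.array(p['rvec'],float),np.array(p['tvec'],float),K,None)[0].reshape(-1,2)
E
python3 - <<'E'
from h import *
for n in('top','side'): snap(n,n+'0.png'); print(viewer.camera_params(n))
print(env.observe())
E
```

```text
pics
{'fx': 379.3253302288059, 'fy': 379.3253302288059, 'cx': 257.9899117611364, 'cy': 185.6119089963092, 'rvec': array([ 2.10985422, -2.12783385,  0.18496386]), 'tvec': array([-0.01827016,  0.4892785 ,  0.91922937])}
{'fx': 362.9171542725035, 'fy': 362.9171542725035, 'cx': 255.06057715881207, 'cy': 190.20052366302076, 'rvec': array([ 2.21893937, -0.46178004,  0.24013384]), 'tvec': array([-0.44642605,  0.15796618,  0.78434215])}
{'t': 0.1, 'qpos': array([-1.25748776,  0.61586453, -0.01259407,  1.42474685,  0.00807706,
        1.10339832, -0.04041026]), 'dq': array([ 0.001353  , -0.00142821, -0.00183958, -0.0047867 , -0.00175974,
       -0.00022963, -0.00069178]), 'joint_efforts': array([ 1.30777335e-03, -4.70384967e+01,  2.60104006e-01, -1.71571648e+01,
        1.00728631e-02,  5.89481831e-03, -2.03997809e-05]), 'tcp_pos': array([0.21638444, 0.61209721, 0.19192415]), 'tool_rot': array([-1.88915468e-04,  1.69074794e-01,  9.85602513e-01, -1.16849518e-03]), 'wrist_force': array([-0.14148046,  0.34635816, -0.06258532]), 'wrist_torque': array([-0.04274794, -0.06221323, -0.02585709]), 'gripper_width': 0.0851648232974213}
```

View pics/top0.png

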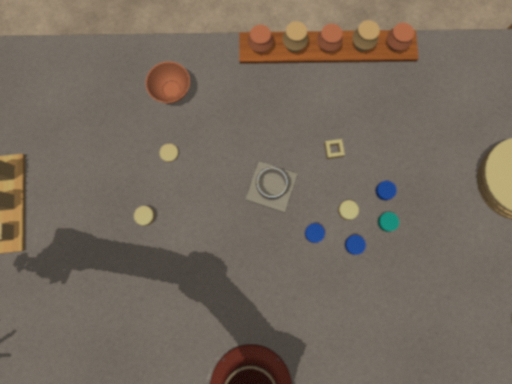

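View pics/side0.png

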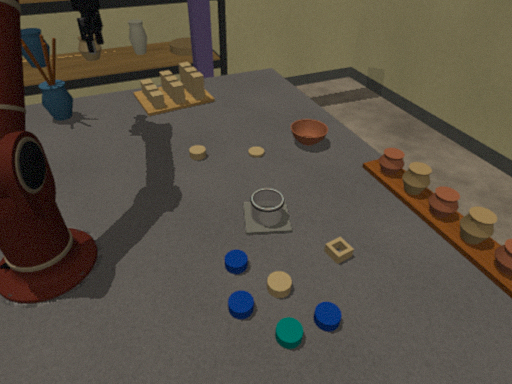

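Top view: cream discs at (168,152), (144,215) and (349,210), hollow prop at (335,148), tube at (273,183). In the side view the disc at (257,152), near the bowl, looks thin. The ones at (198,152) and (279,284) look thick. The blue and turquoise discs surround the right-hand thick disc. Next I'll measure them.

```bash
cat > m.py <<'E'
from h import *
import sys
def blobs(fn,p,z):
    im=cv2.imread('pics/'+fn); hsv=cv2.cvtColor(im,cv2.COLOR_BGR2HSV)
    for nm,lo,hi in(('cream',(18,45,120),(36,255,255)),('blue',(100,120,40),(130,255,255)),('turq',(75,120,40),(98,255,255))):
        m=cv2.inRange(hsv,lo,hi); n,l,s,c=cv2.connectedComponentsWithStats(m)
        for i in range(1,n):
            if 40<s[i,4]<900:
                cs,_=cv2.findContours((l==i).astype('u1'),0,1); (u,v),r=cv2.minEnclosingCircle(cs[0])
                a=ray(p,*c[i],z)
                print(fn,nm,s[i],c[i].round(1),'r',round(r,1),a.round(3),'R',np.hypot(a[0],a[1]).round(3))
if __name__=='__main__':
    blobs('top0.png',viewer.camera_params('top'),0.024); blobs('side0.png',viewer.camera_params('side'),0.015)
    for f,b in(('top0.png',(230,150,90,75)),('side0.png',(170,130,130,100)),('side0.png',(215,235,130,120)),('top0.png',(120,130,75,110))):
        im=cv2.imread('pics/'+f); x,y,w,h=b; cv2.imwrite('pics/c_%d_%s'%(x,f),cv2.resize(im[y:y+h,x:x+w],None,fx=4,fy=4,interpolation=2))
E
python3 m.py
```

```text
top0.png cream [357  17  24  23 346] [368.2  29.4] r 11.6 [ 0.936 -0.335  0.024] R 0.995
top0.png cream [282  18  27  23 366] [295.7  30.1] r 13.8 [ 0.937 -0.132  0.024] R 0.947
top0.png cream [354  38  16  11  57] [360.7  43.9] r 8.3 [ 0.892 -0.311  0.024] R 0.945
top0.png cream [285  41  14   8  45] [291.7  45.6] r 7.0 [ 0.89  -0.119  0.024] R 0.898
top0.png cream [324 138  22  20 302] [334.8 147.4] r 12.6 [ 0.594 -0.226  0.024] R 0.636
top0.png cream [158 142  20  21 322] [167.7 152. ] r 10.3 [0.586 0.217 0.024] R 0.625
top0.png cream [  0 153  19  10 125] [  8.7 157.2] r 9.2 [0.576 0.64  0.024] R 0.861
top0.png cream [247 162  44  50 521] [265.6 193.4] r 27.7 [ 0.472 -0.042  0.024] R 0.474
top0.png cream [286 171  11  22  86] [291.7 178.6] r 10.8 [ 0.511 -0.11   0.024] R 0.523
top0.png cream [263 173  22  21 312] [272.9 182.9] r 11.1 [ 0.5   -0.061  0.024] R 0.504
top0.png cream [  0 178  16  15 185] [  7.  185.1] r 9.6 [0.501 0.636 0.024] R 0.81
top0.png cream [339 199  22  22 368] [349.2 209.5] r 11.1 [ 0.429 -0.255  0.024] R 0.499
top0.png cream [132 205  21  22 351] [142.3 21
[... 2573 characters left out ...]
g cream [326 237  28  20 211] [339.2 246.2] r 13.8 [ 0.599 -0.217  0.015] R 0.637
side0.png cream [267 271  25  21 399] [279.  280.7] r 12.3 [ 0.432 -0.247  0.015] R 0.498
side0.png blue [ 21  29  19  20 130] [29.7 36.3] r 12.1 [-0.08   1.702  0.015] R 1.704
side0.png blue [ 43  88  26  32 217] [ 54.5 103.9] r 16.8 [0.028 0.784 0.015] R 0.785
side0.png blue [225 250  23  24 451] [235.7 261.2] r 12.3 [ 0.369 -0.166  0.015] R 0.405
side0.png blue [228 291  26  28 594] [240.5 304.3] r 14.1 [ 0.339 -0.267  0.015] R 0.432
side0.png blue [314 302  27  30 638] [327.1 316. ] r 15.1 [ 0.478 -0.355  0.015] R 0.596
side0.png turq [276 317  27  32 697] [288.8 332.5] r 15.8 [ 0.397 -0.355  0.015] R 0.533
```

```bash
cd pics; python3 - <<'E'
import cv2,numpy as np
a=[cv2.resize(cv2.imread(f),(380,290)) for f in('c_230_top0.png','c_170_side0.png','c_215_side0.png','c_120_top0.png')]
cv2.imwrite('mont.png',np.vstack([np.hstack(a[:2]),np.hstack(a[2:])]))
E
```

```text
(no output)
```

View pics/mont.png

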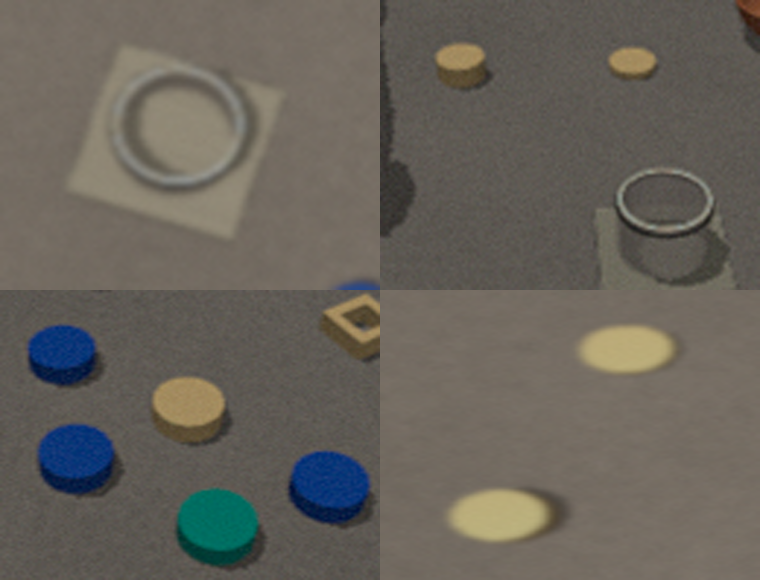

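The thick discs are A, near (0.42, 0.276), and B, near (0.43, -0.25). The thin one is at (0.586, 0.217), and the side crop confirms its thickness. Next: refine the disc tops and the tube rim in both views.

```bash
python3 - <<'E'
from h import *
P={n:viewer.camera_params(n) for n in('top','side')}
# rim: bright low-sat ring
for n,box in(('top',(250,163,46,40)),('side',(245,185,45,30))):
    im=cv2.imread('pics/%s0.png'%n); x,y,w,h=box
    s=im[y:y+h,x:x+w]; hs=cv2.cvtColor(s,cv2.COLOR_BGR2HSV)
    m=((hs[...,1]<32)&(hs[...,2]>125)).astype('u1')
    k,l,st,c=cv2.connectedComponentsWithStats(m); i=1+np.argmax(st[1:,4]); 
    pts=cv2.convexHull(np.argwhere(l==i)[:,::-1].astype(np.float32)).reshape(-1,2)
    e=cv2.fitEllipse(pts); print(n,st[i],e[0][0]+x,e[0][1]+y,e[1])
    W=np.array([ray(P[n],u+x,v+y,.065)[:2] for u,v in pts],np.float32)
    print(' rim world',cv2.minEnclosingCircle(W), cv2.fitEllipse(W)[:2])
# discs tops in both views: bright cream face via brightness
for n,b in(('top',(128,200,32,32)),('top',(335,196,30,28)),('side',(185,142,26,20)),('side',(262,266,36,34)),('top',(155,138,28,28))):
    im=cv2.imread('pics/%s0.png'%n); x,y,w,h=b; s=im[y:y+h,x:x+w]; hs=cv2.cvtColor(s,cv2.COLOR_BGR2HSV)
    m=cv2.inRange(hs,(15,60,0),(38,255,255)); v=hs[...,2]; t=0.85*np.percentile(v[m>0],80)
    m=((m>0)&(v>t)).astype('u1')
    cs,_=cv2.findContours(m,0,1); c=max(cs,key=cv2.contourArea); pts=cv2.convexHull(c).reshape(-1,2)
    W=np.array([ray(P[n],u+x,q+y,.024)[:2] for u,q in pts],np.float32); print(n,b,cv2.fitEllipse(W)[:2])
E
```

```text
top [ 7 22 30 12 63] 271.5751037597656 185.8329849243164 (21.277427673339844, 28.56454086303711)
 rim world ((0.48412346839904785, -0.05621979013085365), 0.03625483810901642) ((0.48466452956199646, -0.05643100291490555), (0.053841058164834976, 0.07107148319482803))
side [ 6  7  9 16 22] 259.75852394104004 199.159499168396 (15.022276878356934, 18.543331146240234)
 rim world ((0.46879062056541443, -0.04992645978927612), 0.027853718027472496) ((0.4768763780593872, -0.05176925286650658), (0.04066316410899162, 0.06062076985836029))
top (128, 200, 32, 32) ((0.41918739676475525, 0.27497532963752747), (0.04609103873372078, 0.04709707573056221))
top (335, 196, 30, 28) ((0.42918720841407776, -0.254741907119751), (0.04651657119393349, 0.046986594796180725))
side (185, 142, 26, 20) ((0.41841137409210205, 0.27707892656326294), (0.045092202723026276, 0.047257326543331146))
side (262, 266, 36, 34) ((0.42885830998420715, -0.25277575850486755), (0.047348298132419586, 0.04755392298102379))
top (155, 138, 28, 28) ((0.5865414142608643, 0.21592287719249725), (0.04547068849205971, 0.04637305438518524))
```

```bash
cat > mv.py <<'E'
from h import *
import sys
def go(x,y,z):
    s=env.observe(); w,a,b,c=s['tool_rot']
    from scipy.spatial.transform import Rotation as Ro
    R=Ro.from_quat([a,b,c,w]); d=R.inv().apply(np.array([x,y,z])-s['tcp_pos'])*100
    print('tool shift cm',d.round(2),'t',round(s['t'],2),'tcp',s['tcp_pos'].round(4),'axis z',R.as_matrix()[:,2].round(4),'w',round(s['gripper_width'],4))
if __name__=='__main__': go(*map(float,sys.argv[1:4]))
E
python3 - <<'E'
from h import *
P={n:viewer.camera_params(n) for n in('top','side')}
print(ray(P['top'],272.3,182.7,.065),ray(P['side'],267.5,199.5,.065))
T=[(272.3,182.7)]
for n in P:
    im=cv2.imread('pics/%s0.png'%n)
    for X in [(0.487,-0.058)]:
        for r in(.037,):
            a=np.linspace(0,2*np.pi,60); q=proj(P[n],np.c_[X[0]+r*np.cos(a),X[1]+r*np.sin(a),0*a+.065])
            big=cv2.resize(im,None,fx=8,fy=8,interpolation=2)
            for u in q: cv2.circle(big,tuple((u*8+4).astype(int)),1,(0,0,255),-1)
            c=q.mean(0)*8; x,y=c.astype(int); cv2.imwrite('pics/ring_%s.png'%n,big[y-180:y+220,x-200:x+200])
a,b=[cv2.imread('pics/ring_%s.png'%n) for n in P]; cv2.imwrite('pics/ring.png',np.hstack([a,b]))
E
python3 mv.py 0.419 0.276 0.12
```

```text
[ 0.49246971 -0.05836478  0.065     ] [ 0.49266458 -0.06073357  0.065     ]
tool shift cm [-30.3  -24.92   7.25] t 0.1 tcp [0.2164 0.6121 0.1919] axis z [-8.0e-04 -2.2e-03 -1.0e+00] w 0.0852
```

View pics/ring.png

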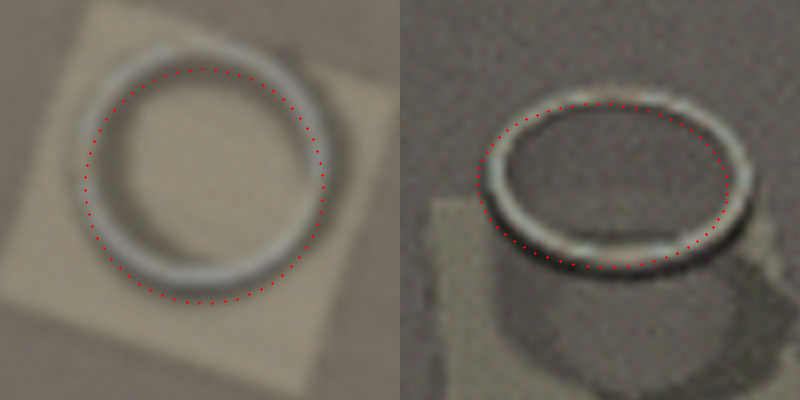

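The rim centre comes out at about (0.4925, -0.059) in both views, since the trial circle drawn at (0.487, -0.058) sits about 5–6 mm too low in x. Moving toward A.

Call:
send_rows --steps '[[[-3,-2.5,0.3,0,0,0,8.54],[-6,-5,0.6,0,0,0,8.54],[-9,-7.5,0.9,0,0,0,8.54],[-12,-10,1.2,0,0,0,8.54],[-15,-12.5,1.5,0,0,0,8.54]]]' --squeeze 40

```text
t: 0.52
tcp_pos: [0.3168, 0.443, 0.1775]
tool_rot: [-0.0, 0.169, 0.986, -0.0]
wrist_force: [0.8, -0.3, 0.5]
gripper_width: 0.0852
```

```bash
python3 mv.py 0.419 0.276 0.12
```

```text
tool shift cm [-15.19 -12.34   5.76] t 0.52 tcp [0.3168 0.443  0.1775] axis z [-4.e-04 -9.e-04 -1.e+00] w 0.0852
```

Call:
send_rows --steps '[[[-3,-2.5,1.2,0,0,0,8.54],[-6,-5,2.4,0,0,0,8.54],[-9,-7.5,3.6,0,0,0,8.54],[-12,-10,4.8,0,0,0,8.54],[-15.2,-12.3,5.8,0,0,0,8.54]]]'

```text
t: 0.93
tcp_pos: [0.4183, 0.2762, 0.1191]
tool_rot: [-0.001, 0.169, 0.986, -0.001]
wrist_force: [0.4, 0.7, 0.5]
gripper_width: 0.0854
```

```bash
python3 - <<'E'
from h import *
import mv
im,p=snap('wrist','w1.png'); print(proj(p,[[.419,.276,.024]]),p['fx']); mv.go(.419,.276,.05)
E
```

```text
[[257.24360322 183.62810831]] 304.8530216449178
tool shift cm [0.89 0.89 6.74] t 0.98 tcp [0.4242 0.2652 0.1175] axis z [ 3.000e-04 -1.020e-02 -9.999e-01] w 0.0853
```

View pics/w1.png

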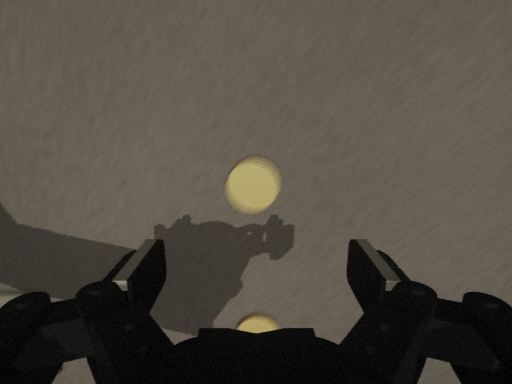

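The wrist picture shows disc A at (253,185), where the projection puts (257,184). The arm overshot while settling, so I'll hold, then re-read.

Call:
send_rows --steps '[[[0,0,1,0,0,0,8.54],[0,0,2,0,0,0,8.54],[0,0,3,0,0,0,8.54],[0,0,3,0,0,0,8.54],[0,0,3,0,0,0,8.54]]]'

```text
t: 1.4
tcp_pos: [0.4182, 0.2782, 0.0896]
tool_rot: [-0.001, 0.169, 0.986, -0.001]
wrist_force: [0.6, 0.3, 0.4]
gripper_width: 0.0854
```

```bash
python3 - <<'E'
from h import *
import mv
mv.go(.419,.276,.005)
im,p=snap('wrist','w2.png'); print(proj(p,[[.419,.276,.024],list(env.observe()['tcp_pos'])]));mv.go(.419,.276,.005)
hs=cv2.cvtColor(im,cv2.COLOR_RGB2HSV); m=cv2.inRange(hs,(15,60,100),(38,255,255)); n,l,s,c=cv2.connectedComponentsWithStats(m)
for i in range(1,n):
    if s[i,4]>300: print(s[i],c[i],ray(p,*c[i],.024))
E
```

```text
tool shift cm [-0.16 -0.17  8.46] t 1.4 tcp [0.4182 0.2782 0.0896] axis z [-0.0015 -0.001  -1.    ] w 0.0854
[[255.14162766 193.14363296]
 [258.30849389 220.10605027]]
tool shift cm [-0.12 -0.22  8.51] t 1.45 tcp [0.4186 0.2785 0.0901] axis z [-2.e-04 -2.e-04 -1.e+00] w 0.0853
[ 224  162   59   59 2686] [253.02792256 191.14184661] [0.41677123 0.27491457 0.024     ]
```

View pics/w2.png

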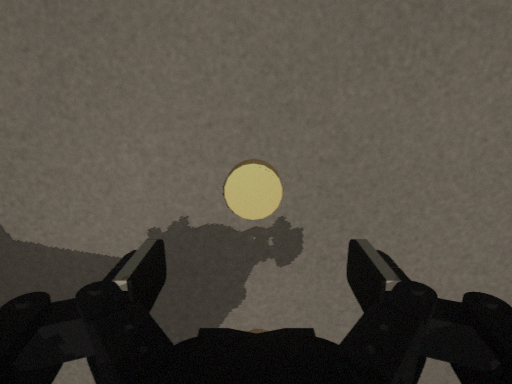

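Disc A is at (253,191) in the wrist view, which gives about (0.418, 0.2755). Both views agree. Descending.

Call:
send_rows --steps '[[[0,-0.3,3,0,0,0,8.54],[0,-0.3,6,0,0,0,8.54],[0,-0.3,7.8,0,0,0,8.54],[-0.05,-0.3,8.5,0,0,0,8.54],[-0.05,-0.3,8.5,0,0,0,8.54]]]'

```text
t: 1.87
tcp_pos: [0.4176, 0.2751, 0.0041]
tool_rot: [-0.001, 0.169, 0.986, -0.001]
wrist_force: [0.4, -0.1, 0.3]
gripper_width: 0.0854
```

Call:
send_rows --steps '[[[0,0,0,0,0,0,8.54],[0,0,0,0,0,0,6.5],[0,0,0,0,0,0,4.5],[0,0,0,0,0,0,4.5],[0,0,0,0,0,0,4.5]]]'

```text
t: 2.28
tcp_pos: [0.4186, 0.2757, 0.0058]
tool_rot: [0.001, 0.169, 0.986, 0.001]
wrist_force: [-0.7, 0.4, -0.1]
gripper_width: 0.0453
```

```bash
python3 - <<'E'
from h import *
import mv
mv.go(.418,.2755,.005); print(env.observe()['wrist_force'])
snap('wrist','w3.png');snap('side','s3.png'); im=cv2.imread('pics/s3.png'); cv2.imwrite('pics/s3c.png',cv2.resize(im[100:200,130:270],None,fx=5,fy=5,interpolation=2)); mv.go(.418,.2755,.005)
E
```

```text
tool shift cm [ 0.05 -0.04  0.08] t 2.28 tcp [0.4186 0.2757 0.0058] axis z [ 1.3e-03  9.0e-04 -1.0e+00] w 0.0453
[-0.72506411  0.36344675 -0.14132691]
tool shift cm [ 0.04 -0.01  0.05] t 2.38 tcp [0.4184 0.2755 0.0055] axis z [ 7.e-04  5.e-04 -1.e+00] w 0.0452
```

View pics/w3.png

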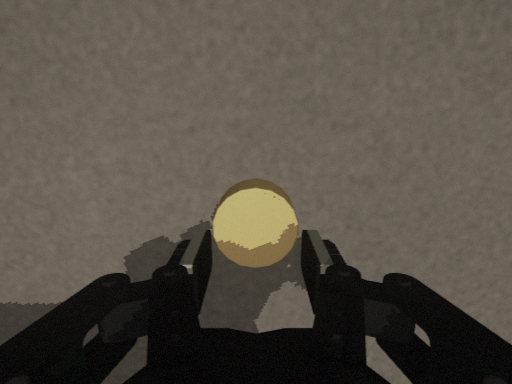

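View pics/s3c.png

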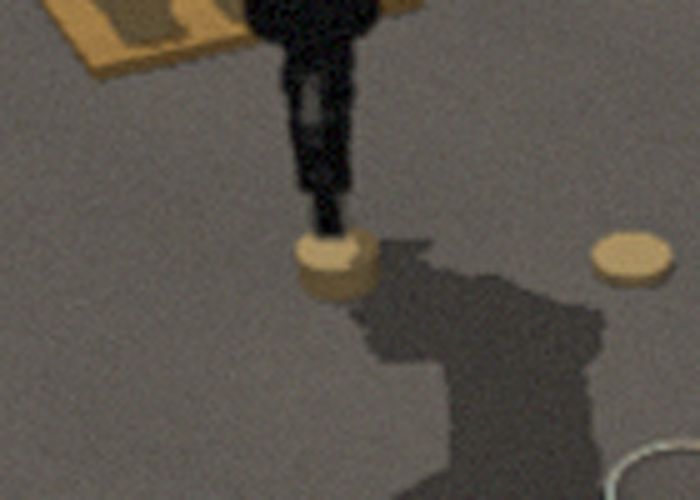

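The jaws closed to 45 mm, less than the 50 mm disc, and the side view shows the fingers ending above the disc at crop (330,235). So the fingers aren't around the disc. I'll check the reported TCP height against the pictures.

```bash
python3 - <<'E'
from h import *
s=env.observe(); T=s['tcp_pos']; y=np.array([.333,.943,0]); pw=viewer.camera_params('wrist'); ps=viewer.camera_params('side'); pt=viewer.camera_params('top')
R=cv2.Rodrigues(pw['rvec'])[0]; print('cam pos',-R.T@pw['tvec'],'look',R[2])
for h in(0,.02,.03,.04):
    for o in(-.0226,.0226):
        X=T+y*o+[0,0,h]; print(h,o,'wrist',proj(pw,[X])[0].round(0),'side crop',((proj(ps,[X])[0]-[130,100])*5).round(0))
print(s['qpos'],s['joint_efforts'])
E
```

```text
cam pos [0.35329203 0.2973749  0.18540923] look [ 0.25438012 -0.08922996 -0.96297911]
0 -0.0226 wrist [222. 219.] side crop [336. 293.]
0 0.0226 wrist [293. 219.] side crop [340. 252.]
0.02 -0.0226 wrist [218. 232.] side crop [334. 265.]
0.02 0.0226 wrist [298. 232.] side crop [337. 224.]
0.03 -0.0226 wrist [216. 240.] side crop [332. 251.]
0.03 0.0226 wrist [300. 239.] side crop [336. 210.]
0.04 -0.0226 wrist [213. 248.] side crop [331. 236.]
0.04 0.0226 wrist [303. 248.] side crop [334. 196.]
[-0.62365174  0.67071886 -0.0034238   2.03174066  0.00504551  0.43832343
  0.60011603] [-3.72265684e-03 -4.03168917e+01  3.91146988e-01 -8.18392932e+00
  4.83314070e-03 -2.44088857e-03 -1.90132045e-05]
```

```bash
python3 - <<'E'
from h import *
im=cv2.imread('pics/w3.png'); c=im[170:330,150:360].astype(float); g=(255*(c/255)**.45).astype('u1'); a=cv2.resize(g,(630,480),interpolation=2)
cv2.imwrite('pics/w3z.png',a)
im=cv2.imread('pics/s3.png'); c=im[105:170,165:235].astype(float); g=(255*(c/255)**.45).astype('u1'); cv2.imwrite('pics/s3z.png',cv2.resize(g,(560,520),interpolation=2))
E
```

```text
(no output)
```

View pics/w3z.png

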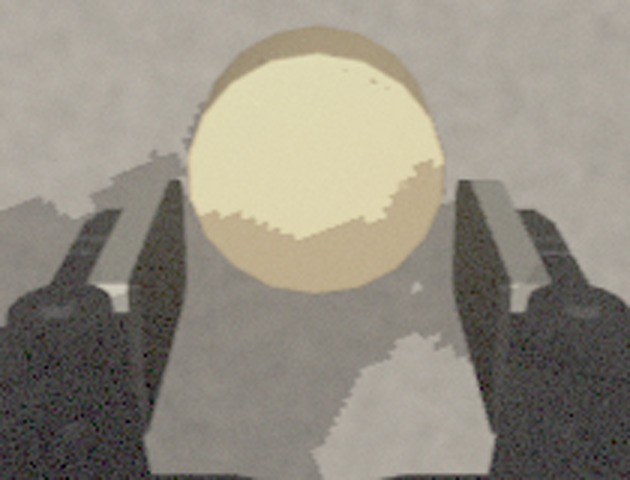

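View pics/s3z.png

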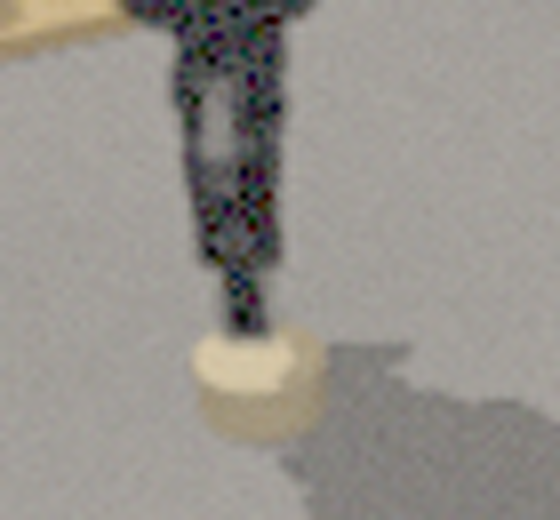

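```bash
python3 - <<'E'
from h import *
ps=viewer.camera_params('side'); T=np.array([.2164,.6121,.1919]); y=np.array([.333,.943,0])
for h in(0,.013,.03,.05,.07):
    print(h,[proj(ps,[T+y*o+[0,0,h]])[0].round(1) for o in(-.0426,-.057,.0426)])
im=cv2.imread('pics/side0.png'); c=im[0:80,50:140].astype(float); g=(255*(c/255)**.45).astype('u1'); cv2.imwrite('pics/s0z.png',cv2.resize(g,None,fx=6,fy=6,interpolation=2))
E
```

```text
0 [array([97.6, 70.3]), array([96.4, 72.1]), array([104.3,  60.6])]
0.013 [array([96.5, 66.2]), array([95.3, 67.9]), array([103.3,  56.6])]
0.03 [array([95.1, 60.7]), array([93.9, 62.4]), array([102. ,  51.3])]
0.05 [array([93.4, 54.1]), array([92.1, 55.7]), array([100.4,  45. ])]
0.07 [array([91.6, 47.3]), array([90.3, 48.9]), array([98.8, 38.5])]
```

View pics/s0z.png

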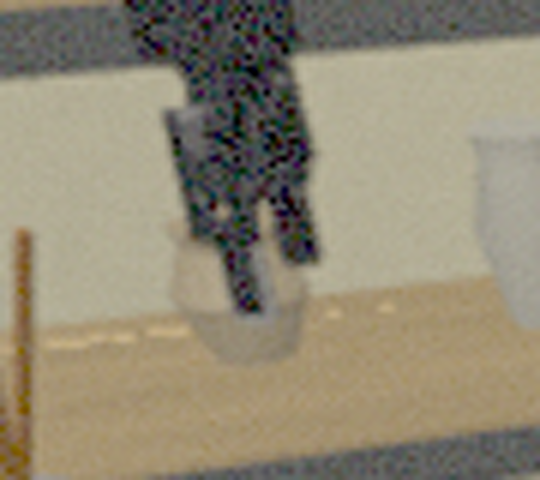

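Three separate pictures (start side view, side view now, wrist gap) put the real fingertips about 40 mm above the reported TCP at 45 mm opening, and about 55 mm when open. So the reported TCP sits about 40 mm beyond the tips, which disagrees with the brief. From here on I'll use the measured offset: tip height ≈ TCP z + 0.040. I'll open, then go down in stages, watching the force.

Call:
send_rows --steps '[[[0,0,0,0,0,0,8.54],[0,0,0,0,0,0,8.54],[0,0,0,0,0,0,8.54],[0,0,0,0,0,0,8.54],[0,0,0.5,0,0,0,8.54]]]'

```text
t: 2.8
tcp_pos: [0.4188, 0.2757, 0.0005]
tool_rot: [0.001, 0.169, 0.986, 0.001]
wrist_force: [0.4, 0.3, 0.2]
gripper_width: 0.0855
```

Call:
send_rows --steps '[[[0,0,0.8,0,0,0,8.54],[0,0,1.6,0,0,0,8.54],[0,0,2,0,0,0,8.54],[0,0,2,0,0,0,8.54],[0,0,2,0,0,0,8.54]]]'

```text
t: 3.22
tcp_pos: [0.4178, 0.2751, -0.0206]
tool_rot: [-0.0, 0.169, 0.986, -0.0]
wrist_force: [-0.2, -0.4, -0.1]
gripper_width: 0.0856
```

```bash
python3 - <<'E'
from h import *
import mv
mv.go(.418,.2755,-.033)
snap('wrist','w4.png');snap('side','s4.png')
a=cv2.imread('pics/w4.png')[170:330,150:360]; b=cv2.imread('pics/s4.png')[105:170,165:235]
a=cv2.resize(a,(480,366),interpolation=2);b=cv2.resize(b,(310,366),interpolation=2); c=np.hstack([a,b]); cv2.imwrite('pics/m4.png',(255*(c/255)**.5).astype('u1'))
E
```

```text
tool shift cm [-0.01  0.04  1.24] t 3.22 tcp [ 0.4178  0.2751 -0.0206] axis z [-1.1e-03 -8.0e-04 -1.0e+00] w 0.0856
```

View pics/m4.png

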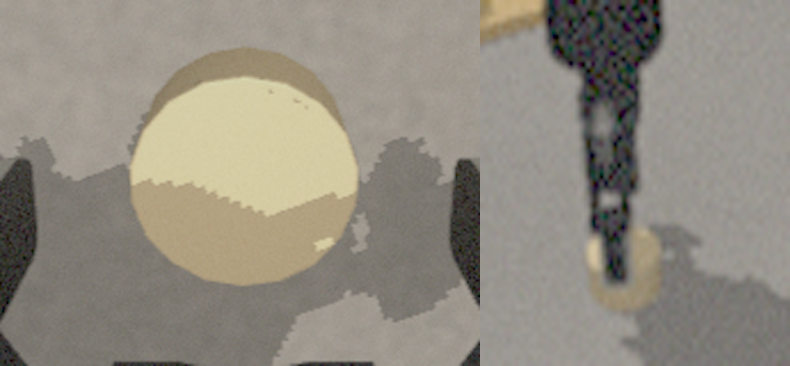

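TCP went below zero without contact, and the near finger now stands in front of the disc, so the offset holds. Going down the last 12 mm and closing.

Call:
send_rows --steps '[[[0,0,0.6,0,0,0,8.54],[0,0,1.2,0,0,0,8.54],[0,0,1.2,0,0,0,8.54],[0,0,1.2,0,0,0,6.5],[0,0,1.2,0,0,0,5.4]]]'

```text
t: 3.73
tcp_pos: [0.4181, 0.2753, -0.0321]
tool_rot: [-0.0, 0.169, 0.986, -0.0]
wrist_force: [0.0, -0.0, 0.4]
gripper_width: 0.0636
```

Call:
send_rows --steps '[[[0,0,0,0,0,0,4.5],[0,0,0,0,0,0,4.5],[0,0,0,0,0,0,4.5],[0,0,0,0,0,0,4.5],[0,0,0,0,0,0,4.5]]]' --squeeze 40

```text
t: 4.15
tcp_pos: [0.4183, 0.2754, -0.0316]
tool_rot: [0.0, 0.169, 0.986, 0.0]
wrist_force: [-1.6, -0.5, 5.7]
gripper_width: 0.0485
```

```bash
python3 - <<'E'
from h import *
import mv
mv.go(.418,.2755,.09)
snap('wrist','w5.png');snap('side','s5.png')
a=cv2.imread('pics/w5.png')[170:330,150:360]; b=cv2.imread('pics/s5.png')[105:170,165:235]
a=cv2.resize(a,(480,366),interpolation=2);b=cv2.resize(b,(310,366),interpolation=2); c=np.hstack([a,b]); cv2.imwrite('pics/m5.png',(255*(c/255)**.5).astype('u1'))
E
```

```text
tool shift cm [  0.03   0.   -12.16] t 4.15 tcp [ 0.4183  0.2754 -0.0316] axis z [ 4.e-04  2.e-04 -1.e+00] w 0.0485
```

View pics/m5.png

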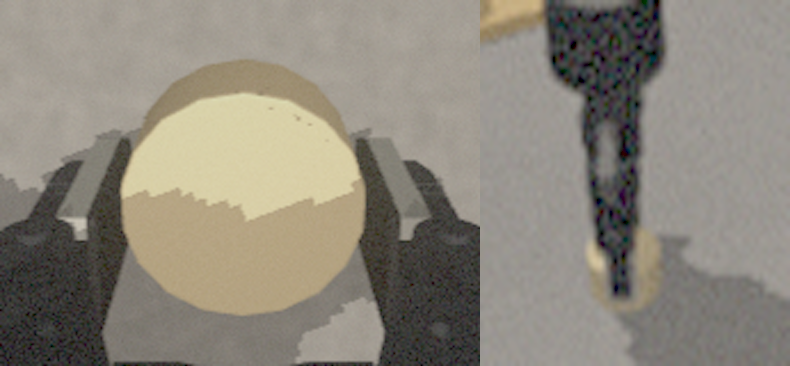

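Disc A sits between the pads at a 48.5 mm opening. The small upward force is from the pads swinging forward. Lifting.

Call:
send_rows --steps '[[[0,0,-1.5,0,0,0,4.5],[0,0,-4,0,0,0,4.5],[0,0,-7,0,0,0,4.5],[0,0,-9.5,0,0,0,4.5],[0,0,-10,0,0,0,4.5]]]'

```text
t: 4.67
tcp_pos: [0.4203, 0.2768, 0.0713]
tool_rot: [0.003, 0.169, 0.986, 0.003]
wrist_force: [1.3, 0.6, -0.6]
gripper_width: 0.0486
```

```bash
python3 mv.py .4925 -.059 .07
```

```text
tool shift cm [-18.   -29.26   0.04] t 4.67 tcp [0.4203 0.2768 0.0713] axis z [ 0.0058  0.0041 -1.    ] w 0.0486
```

Call:
send_rows --steps '[[[-1,-1.6,0,0,0,0,4.5],[-2.8,-4.5,0,0,0,0,4.5],[-4.7,-7.5,0,0,0,0,4.5],[-6.6,-10.5,0,0,0,0,4.5],[-8.5,-13.5,0,0,0,0,4.5]]]'

```text
t: 5.08
tcp_pos: [0.4527, 0.1182, 0.067]
tool_rot: [-0.001, 0.169, 0.986, -0.0]
wrist_force: [0.5, 0.7, -1.4]
gripper_width: 0.0487
```

Call:
send_rows --steps '[[[-1.9,-3,0,0,0,0,4.5],[-3.8,-6.2,0,0,0,0,4.5],[-5.7,-9.3,0,0,0,0,4.5],[-7.6,-12.2,0,0,0,0,4.5],[-8.9,-14.3,0,0,0,0,4.5]]]'

```text
t: 5.5
tcp_pos: [0.4894, -0.0489, 0.067]
tool_rot: [-0.0, 0.171, 0.985, -0.001]
wrist_force: [0.2, 0.3, -0.9]
gripper_width: 0.0482
```

Call:
send_rows --steps '[[[-0.5,-0.9,0,0,0,0,4.5],[-0.8,-1.3,0,0,0,0,4.5],[-0.8,-1.3,0,0,0,0,4.5],[-0.8,-1.3,0,0,0,0,4.5]]]'

```text
t: 5.83
tcp_pos: [0.4923, -0.0576, 0.0675]
tool_rot: [-0.001, 0.168, 0.986, 0.001]
wrist_force: [-0.3, -0.7, -0.9]
gripper_width: 0.0484
```

```bash
python3 - <<'E'
from h import *
import mv
mv.go(.4925,-.059,.029); print(env.observe()['wrist_force'])
snap('wrist','w6.png');snap('side','s6.png');snap('top','t6.png')
a=cv2.imread('pics/w6.png'); b=cv2.imread('pics/s6.png')[130:250,200:340]
a=cv2.resize(a,(400,300));b=cv2.resize(b,(400,343),interpolation=2); cv2.imwrite('pics/m6.png',np.hstack([cv2.copyMakeBorder(a,0,43,0,0,0),b]))
E
```

```text
tool shift cm [-0.08 -0.13  3.85] t 5.83 tcp [ 0.4923 -0.0576  0.0675] axis z [-0.0012  0.0015 -1.    ] w 0.0484
[-0.27399956 -0.68904802 -0.85572433]
```

View pics/m6.png

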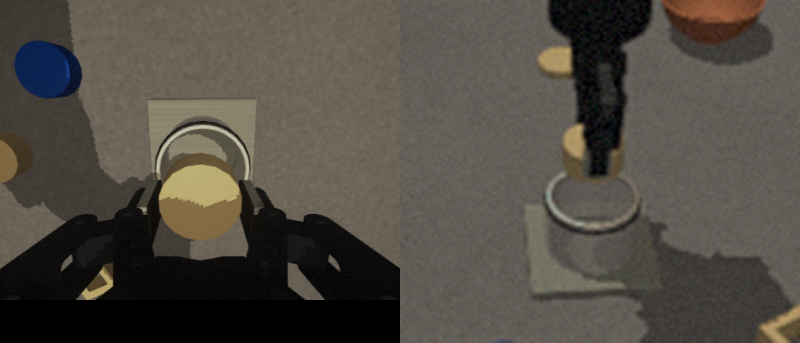

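The wrist view shows the rim arc, with the held disc ahead of it. I'll check the tube position by overlaying the projected rim.

```bash
python3 - <<'E'
from h import *
p=viewer.camera_params('wrist'); im=cv2.resize(cv2.imread('pics/w6.png')[130:330,170:370],None,fx=3,fy=3,interpolation=2)
a=np.linspace(0,2*np.pi,80)
for r in(.035,.039):
    q=proj(p,np.c_[.4925+r*np.cos(a),-.059+r*np.sin(a),0*a+.065])
    for u in q: cv2.circle(im,tuple(((u-[170,130])*3+1).astype(int)),1,(0,0,255),-1)
cv2.imwrite('pics/w6z.png',im)
# disc face centre as seen
E
```

```text
(no output)
```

View pics/w6z.png

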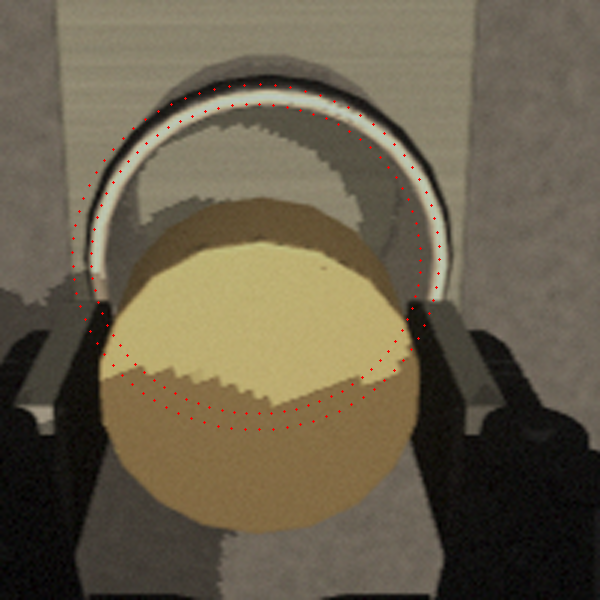

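The rim arc is within 2–3 mm of the prediction, and along the jaw axis the two estimates straddle the current position. That is well inside the 10 mm of room. Lowering the foot into the mouth.

Call:
send_rows --steps '[[[0,0,1,0,0,0,4.5],[0,0,2.2,0,0,0,4.5],[0,0,3.2,0,0,0,4.5],[0,0,3.8,0,0,0,4.5],[0,0,3.9,0,0,0,4.5]]]'

```text
t: 6.4
tcp_pos: [0.4916, -0.0592, 0.0274]
tool_rot: [-0.002, 0.169, 0.986, -0.0]
wrist_force: [0.7, -0.6, -0.5]
gripper_width: 0.0483
```

Call:
send_rows --steps '[[[0,0,0,0,0,0,4.5],[0,0,0,0,0,0,4.5]]]'

```text
t: 6.57
tcp_pos: [0.493, -0.0596, 0.0291]
tool_rot: [0.0, 0.169, 0.986, 0.0]
wrist_force: [0.9, 0.8, -1.2]
gripper_width: 0.0484
```

```bash
python3 - <<'E'
from h import *
import mv
mv.go(.4925,-.059,.029); print(env.observe()['wrist_force'])
snap('wrist','w7.png');snap('side','s7.png')
a=cv2.imread('pics/w7.png')[130:330,170:370]; b=cv2.imread('pics/s7.png')[150:240,220:310]
cv2.imwrite('pics/m7.png',np.hstack([cv2.resize(a,(400,400)),cv2.resize(b,(400,400),interpolation=2)]))
E
```

```text
tool shift cm [0.07 0.04 0.01] t 6.57 tcp [ 0.493  -0.0596  0.0291] axis z [ 3.e-04 -0.e+00 -1.e+00] w 0.0484
[ 0.9324185   0.79227353 -1.16953935]
```

View pics/m7.png

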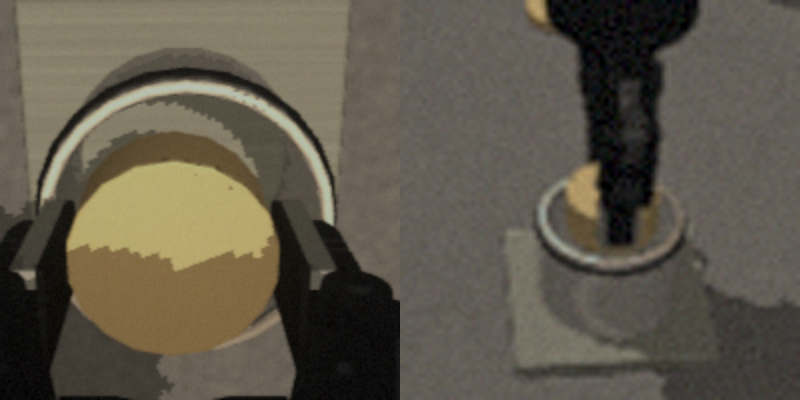

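The foot is in the mouth and the near fingertip is above the rim. The rim centre appears about 3–4 mm to tool +y of the disc, so I'll shift 2.5 mm that way and release.

Call:
send_rows --steps '[[[0,0.25,0,0,0,0,4.5],[0,0.25,0,0,0,0,4.5],[0,0.25,0,0,0,0,4.5]]]'

```text
t: 6.92
tcp_pos: [0.4939, -0.0571, 0.0293]
tool_rot: [0.0, 0.169, 0.986, 0.0]
wrist_force: [0.3, -0.3, -0.9]
gripper_width: 0.0481
```

Call:
send_rows --steps '[[[0,0,0,0,0,0,8.54],[0,0,0,0,0,0,8.54],[0,0,0,0,0,0,8.54],[0,0,0,0,0,0,8.54],[0,0,-1,0,0,0,8.54]]]'

```text
t: 7.33
tcp_pos: [0.4922, -0.0573, 0.038]
tool_rot: [-0.002, 0.169, 0.986, -0.0]
wrist_force: [-0.7, 0.5, 0.4]
gripper_width: 0.0855
```

Call:
send_rows --steps '[[[0,0,-2,0,0,0,8.54],[0,0,-4,0,0,0,8.54],[0,0,-6,0,0,0,8.54],[0,0,-7,0,0,0,8.54],[0,0,-7,0,0,0,8.54]]]'

```text
t: 7.75
tcp_pos: [0.4957, -0.0575, 0.112]
tool_rot: [0.003, 0.169, 0.986, 0.0]
wrist_force: [0.0, 0.3, -0.8]
gripper_width: 0.0856
```

```bash
python3 - <<'E'
from h import *
import mv
mv.go(.429,-.253,.07); print(env.observe()['wrist_force'])
snap('wrist','w8.png');snap('side','s8.png')
a=cv2.imread('pics/w8.png')[130:330,170:370]; b=cv2.imread('pics/s8.png')[150:240,220:310]
cv2.imwrite('pics/m8.png',np.hstack([cv2.resize(a,(400,400)),cv2.resize(b,(400,400),interpolation=2)]))
E
```

```text
tool shift cm [ -0.21 -20.66   4.17] t 7.75 tcp [ 0.4957 -0.0575  0.112 ] axis z [ 6.2e-03 -5.0e-04 -1.0e+00] w 0.0856
[ 0.03220694  0.27729805 -0.79939957]
```

View pics/m8.png

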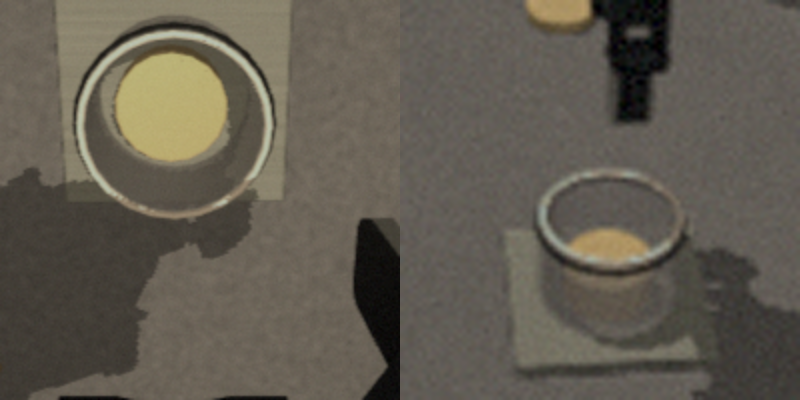

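Disc A lies flat on the floor, roughly centred: wrist crop (172,105), and side view level at (607,245). Moving to B.

Call:
send_rows --steps '[[[0,-3,0,0,0,0,8.54],[0,-7,0,0,0,0,8.54],[-0.1,-11,0.5,0,0,0,8.54],[-0.2,-15,1.5,0,0,0,8.54],[-0.3,-18.5,2.5,0,0,0,8.54]]]'

```text
t: 8.27
tcp_pos: [0.4331, -0.235, 0.083]
tool_rot: [-0.001, 0.17, 0.986, -0.0]
wrist_force: [-0.1, 0.5, -0.8]
gripper_width: 0.0853
```

Call:
send_rows --steps '[[[-0.1,-1.6,1,0,0,0,8.54],[-0.2,-2.1,1.5,0,0,0,8.54],[-0.2,-2.1,1.5,0,0,0,8.54],[-0.2,-2.1,1.5,0,0,0,8.54],[-0.2,-2.1,1.5,0,0,0,8.54]]]'

```text
t: 8.68
tcp_pos: [0.4308, -0.2508, 0.0691]
tool_rot: [0.0, 0.167, 0.986, 0.001]
wrist_force: [-0.4, -0.1, 0.5]
gripper_width: 0.0851
```

```bash
python3 - <<'E'
from h import *
import mv
im,p=snap('wrist','w9.png')
hs=cv2.cvtColor(im,cv2.COLOR_RGB2HSV); m=cv2.inRange(hs,(15,60,125),(38,255,255)); n,l,s,c=cv2.connectedComponentsWithStats(m)
for i in range(1,n):
    if s[i,4]>300:
        cs,_=cv2.findContours((l==i).astype('u1'),0,1); (u,v),r=cv2.minEnclosingCircle(cs[0]); print(s[i],c[i],u,v,r,ray(p,u,v,.024))
mv.go(.429,-.2535,-.032)
E
```

```text
[ 220  165   64   62 3110] [251.4096463  195.72250804] 251.5 196.0500030517578 32.257694244384766 [ 0.42756846 -0.25429507  0.024     ]
tool shift cm [ 0.11 -0.32 10.14] t 8.73 tcp [ 0.431  -0.2509  0.0694] axis z [ 0.001  0.001 -1.   ] w 0.0855
```

View pics/w9.png

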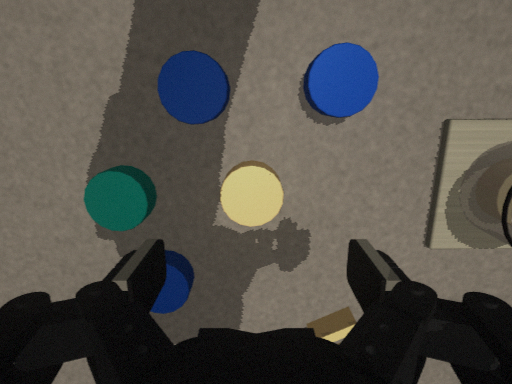

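Disc B is at (252,196), which gives (0.4276, -0.2543) and agrees with the other views. The turquoise disc at (120,198) leaves about 20 mm for the left finger. Descending.

Call:
send_rows --steps '[[[0.1,-0.35,1,0,0,0,8.54],[0.1,-0.35,3.5,0,0,0,8.54],[0.1,-0.35,6.5,0,0,0,8.54],[0.1,-0.35,9,0,0,0,8.54],[0.1,-0.35,10.1,0,0,0,8.54]]]'

```text
t: 9.15
tcp_pos: [0.4272, -0.2537, -0.0339]
tool_rot: [-0.001, 0.168, 0.986, 0.001]
wrist_force: [-0.5, 0.4, -0.6]
gripper_width: 0.0853
```

Call:
send_rows --steps '[[[0,0,0,0,0,0,8.54],[0,0,0,0,0,0,8.54],[0,0,0,0,0,0,6.5]]]'

```text
t: 9.4
tcp_pos: [0.4289, -0.2563, -0.0306]
tool_rot: [0.001, 0.169, 0.986, -0.0]
wrist_force: [-0.2, 0.3, 0.8]
gripper_width: 0.0755
```

Call:
send_rows --steps '[[[0,0,0,0,0,0,5.4],[0,0,0,0,0,0,4.5],[0,0,0,0,0,0,4.5],[0,0,0,0,0,0,4.5],[0,0,0,0,0,0,4.5]]]'

```text
t: 9.82
tcp_pos: [0.4285, -0.2565, -0.0304]
tool_rot: [0.001, 0.169, 0.986, -0.0]
wrist_force: [-0.3, 0.1, 5.1]
gripper_width: 0.0483
```

Call:
send_rows --steps '[[[0,0,-1.5,0,0,0,4.5],[0,0,-4,0,0,0,4.5],[0,0,-7,0,0,0,4.5],[0,0,-9.5,0,0,0,4.5],[0,0,-10,0,0,0,4.5]]]'

```text
t: 10.23
tcp_pos: [0.4301, -0.2577, 0.0724]
tool_rot: [0.004, 0.169, 0.986, -0.001]
wrist_force: [0.3, -0.2, -0.8]
gripper_width: 0.0483
```

```bash
python3 - <<'E'
from h import *
import mv
mv.go(.4935,-.0575,.068)
im,p=snap('wrist','w10.png')
E
```

```text
tool shift cm [ 0.7  20.99  0.4 ] t 10.23 tcp [ 0.4301 -0.2577  0.0724] axis z [ 0.0075 -0.0043 -1.    ] w 0.0483
```

View pics/w10.png

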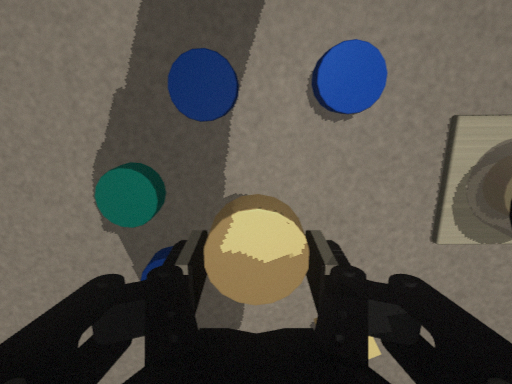

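Disc B is gripped centred at (256,250), and the neighbours haven't moved. Carrying it to the tube.

Call:
send_rows --steps '[[[0,1.5,0,0,0,0,4.5],[0.1,4.5,0,0,0,0,4.5],[0.2,8,0,0,0,0,4.5],[0.3,11.5,0,0,0,0,4.5],[0.4,15,0,0,0,0,4.5]]]'

```text
t: 10.7
tcp_pos: [0.473, -0.112, 0.067]
tool_rot: [-0.001, 0.17, 0.986, -0.0]
wrist_force: [1.0, 0.4, -0.7]
gripper_width: 0.0486
```

Call:
send_rows --steps '[[[0,2.5,0,0,0,0,4.5],[0.1,4.6,0,0,0,0,4.5],[0.1,5.8,0,0,0,0,4.5],[0.1,5.9,0,0,0,0,4.5],[0.1,5.9,0,0,0,0,4.5]]]'

```text
t: 11.12
tcp_pos: [0.4919, -0.0578, 0.0674]
tool_rot: [-0.001, 0.169, 0.986, -0.0]
wrist_force: [-0.5, -0.0, -1.6]
gripper_width: 0.0486
```

Call:
send_rows --steps '[[[0,0,0,0,0,0,4.5],[0,0,0,0,0,0,4.5]]]'

```text
t: 11.28
tcp_pos: [0.4917, -0.0598, 0.0678]
tool_rot: [-0.0, 0.171, 0.985, -0.001]
wrist_force: [-0.7, -0.0, -1.0]
gripper_width: 0.0484
```

```bash
python3 mv.py .4935 -.0575 .030
```

```text
tool shift cm [-0.09  0.28  3.78] t 11.28 tcp [ 0.4917 -0.0598  0.0678] axis z [-0.001  -0.0013 -1.    ] w 0.0484
```

Call:
send_rows --steps '[[[-0.1,0.25,1,0,0,0,4.5],[-0.1,0.25,2.2,0,0,0,4.5],[-0.1,0.25,3.2,0,0,0,4.5],[-0.1,0.25,3.8,0,0,0,4.5],[-0.1,0.25,3.9,0,0,0,4.5]]]'

```text
t: 11.7
tcp_pos: [0.493, -0.0558, 0.0274]
tool_rot: [-0.002, 0.169, 0.986, -0.0]
wrist_force: [-0.6, -0.7, -1.1]
gripper_width: 0.0483
```

Call:
send_rows --steps '[[[0,0,0,0,0,0,4.5],[0,0,0,0,0,0,4.5],[0,0,0,0,0,0,4.5]]]'

```text
t: 11.95
tcp_pos: [0.4947, -0.0555, 0.0294]
tool_rot: [0.0, 0.169, 0.986, 0.0]
wrist_force: [-0.6, -0.1, -0.6]
gripper_width: 0.0482
```

```bash
python3 - <<'E'
from h import *
import mv
mv.go(.4935,-.0575,.030); print(env.observe()['wrist_force'])
snap('wrist','w11.png');snap('side','s11.png')
a=cv2.imread('pics/w11.png')[130:330,170:370]; b=cv2.imread('pics/s11.png')[150:240,220:310]
cv2.imwrite('pics/m11.png',np.hstack([cv2.resize(a,(400,400)),cv2.resize(b,(400,400),interpolation=2)]))
E
```

```text
tool shift cm [ 0.05 -0.23 -0.06] t 11.95 tcp [ 0.4947 -0.0555  0.0294] axis z [ 9.e-04 -2.e-04 -1.e+00] w 0.0482
[-0.60668584 -0.0816218  -0.62702721]
```

View pics/m11.png

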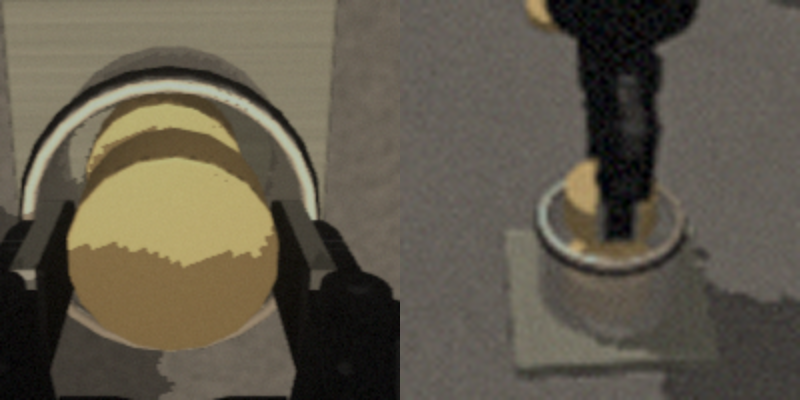

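Disc and rim are now centred on each other (169 against 172 in the wrist crop), and the fingertips clear the rim. Releasing.

Call:
send_rows --steps '[[[0,0,0,0,0,0,8.54],[0,0,0,0,0,0,8.54],[0,0,0,0,0,0,8.54],[0,0,0,0,0,0,8.54],[0,0,-1,0,0,0,8.54]]]'

```text
t: 12.47
tcp_pos: [0.4929, -0.0553, 0.0381]
tool_rot: [-0.002, 0.169, 0.986, -0.0]
wrist_force: [-0.2, -0.0, -0.7]
gripper_width: 0.0853
```

Call:
send_rows --steps '[[[0,0,-2,0,0,0,8.54],[0,0,-4,0,0,0,8.54],[0,0,-7,0,0,0,8.54],[0,0,-9,0,0,0,8.54],[0,0,-9,0,0,0,8.54]]]'

```text
t: 12.88
tcp_pos: [0.4976, -0.0557, 0.1339]
tool_rot: [0.005, 0.169, 0.986, 0.0]
wrist_force: [-0.1, -0.6, -0.4]
gripper_width: 0.0852
```

Call:
send_rows --steps '[[[0,0,0,0,0,0,8.54],[0,0,0,0,0,0,8.54]]]'

```text
t: 13.05
tcp_pos: [0.4937, -0.0554, 0.129]
tool_rot: [-0.0, 0.169, 0.986, -0.0]
wrist_force: [-0.5, -0.1, -1.1]
gripper_width: 0.0855
```

```bash
python3 - <<'E'
from h import *
import mv
mv.go(.4935,-.0575,.030); print(env.observe()['wrist_force'])
im,p=snap('wrist','w12.png');snap('side','s12.png');snap('top','t12.png')
a=cv2.imread('pics/w12.png')[100:300,150:350]; b=cv2.imread('pics/s12.png')[160:240,225:305]
cv2.imwrite('pics/m12.png',np.hstack([cv2.resize(a,(400,400)),cv2.resize(b,(400,400),interpolation=2)]))
hs=cv2.cvtColor(im,cv2.COLOR_RGB2HSV); m=cv2.inRange(hs,(18,90,140),(38,255,255)); n,l,s,c=cv2.connectedComponentsWithStats(m)
i=1+np.argmax(s[1:,4]); cs,_=cv2.findContours((l==i).astype('u1'),0,1); h=cv2.convexHull(cs[0]).reshape(-1,2); print(s[i])
for z in(.034,.058): W=np.array([ray(p,u,v,z)[:2] for u,v in h],np.float32); print(z,cv2.fitEllipse(W)[:2])
E
```

```text
tool shift cm [-0.06 -0.2   9.9 ] t 13.05 tcp [ 0.4937 -0.0554  0.129 ] axis z [-7.e-04 -0.e+00 -1.e+00] w 0.0855
[-0.50429747 -0.07432833 -1.08452006]
[ 228  160   58   56 2502]
0.034 ((0.49757131934165955, -0.05790354311466217), (0.05274683237075806, 0.055992525070905685))
0.058 ((0.4915725886821747, -0.05576818808913231), (0.04814307391643524, 0.051105476915836334))
```

View pics/m12.png

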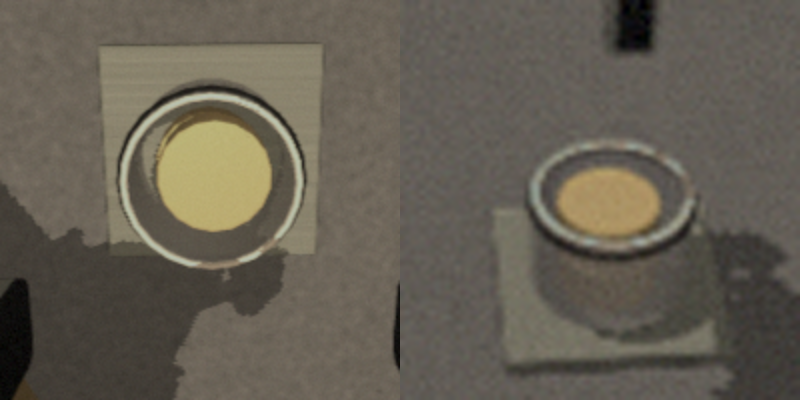

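View pics/s12.png

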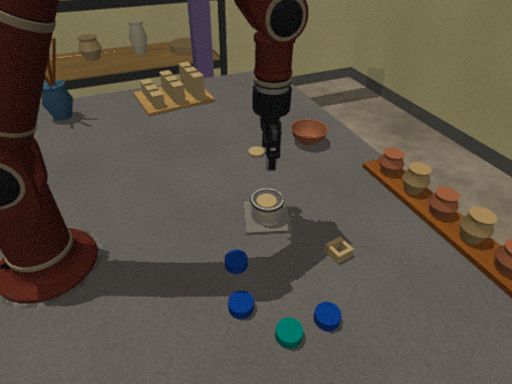

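Disc B lies flat on A inside the tube. Its top face measures 48–51 mm across when taken at 58 mm height, but 53–56 mm if taken at 34 mm. The thin disc (257,152), prop, bowl and blue/turquoise pieces are where they were. The gripper is clear, so I'm handing in.

```bash
python3 - <<'E'
from h import *
workorder.close_job(); print(env.observe()['t'])
E
```

```text
the job is handed in; nothing more can be done
the job is handed in; nothing more can be done
```

Both thick discs are in the clear tube, one flat on the other, and the job is handed in. The last reading before that was about 13 s of the 48 s. I dropped in the disc from the left of the tube first, then the one from among the blue and turquoise discs.

**Last checks, before handing in:**
- **Stack:** The top disc looked flat and roughly centred in both the wrist and side views. Its face measured 48–51 mm across when taken at the black line's height (58 mm), which fits the 50 mm disc. I checked the level only this way; I did not measure it against the line itself.
- **Surroundings:** The thin disc, prop, bowl, and blue and turquoise discs looked unmoved. The gripper was open and clear of the tube. The highest wrist force I read was about 6 N.

**What failed or disagreed:**
- **Fingertip height:** The first attempt to grip closed on air above the disc. The pictures put the real fingertips about 40 mm above the reported TCP, contrary to the brief. I corrected for that, and both grasps then held.
- **Tube position:** The camera estimates differed by 2–4 mm, so I centred each disc on the rim in the wrist picture before letting go.

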